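# Nip a turned bush in the digital caliper and hold it up level for reading

### The job

Slide the digital caliper's jaws shut on the steel bush standing between them until they bear on it firmly, then lift the caliper with the bush nipped in its jaws at least 10 cm clear of the cutting mat, keeping it level with its display up. Finish while still holding it there, steady and level, so that the reading can be taken; the jaws alone carry the bush, and everything else on the bench stays where it is.

Things in the scene. Friction and masses are not known exactly. Their poses are not given: they have to be found in the camera images.
- mat: Green cutting mat with a pale grid, 330 x 440 x 3 mm, lying fixed on the bench. Origin at the centre of its underside; its top is at z = 3 mm.
- caliper: Dark digital caliper, 170 g, loose on its back on the mat: beam 250 x 18 mm with the fixed jaw at one end, display slide 80 x 32 x 15 mm with the moving jaw. Origin at mat height on the fixed jaw's measuring face, midway along the grip length. x along the beam the way the jaws open, y from jaws to beam, z up. Beam at y = 24 to 42 mm, x = -17 to 233 mm; slide at y > 21 mm.
- fixed_jaw: Fixed outside jaw, part of the caliper; same origin and axes. It fills x = -15 to 0 mm and 2 to 10 mm above the mat (8 mm thick). Its back is straight, parallel to the measuring face, from y = +24 to -14 mm, then it tapers to the tip at y = -28 mm.
- moving_jaw: Moving outside jaw, part of the slide, mirror image of the fixed one: origin on its measuring face, axes as the caliper's, it fills x = 0 to 15 mm. Pinching the two jaw backs from above, fingers closing along x at y = 0, shuts the jaws on the bush; the caliper can be lifted by that pinch. A thumb roller stands out to y = 13 mm, 64 to 76 mm behind the face.
- fixed_back (a point): Point on the fixed jaw's back (its outer edge) at the caliper's y = 0, at half the jaw's thickness, 6 mm above the mat.
- moving_back (a point): The matching point on the moving jaw's back. The two points are 30 mm plus the jaw opening apart: 63 to 69 mm at the start, 56 mm when shut on the bush.
- slide (a joint): Opening of the caliper's jaws in m: 0 shut, 0.120 full travel, 0.033 to 0.039 at the start, 0.026 when shut on the bush (a hard squeeze of 100 N reads 2 to 3 mm less). The slide moves with about 1.2 N of friction and stays where it is left.
- bush: Turned steel bush, a plain ring 26 mm in diameter and 12 mm high with a 12 mm bore, about 40 g, standing loose on the mat on its flat face between the caliper's jaws. Origin at the centre of its underside.
- flanged: Bystander: flanged steel bush, flange 34 mm in diameter, 23 mm high, standing on the mat near the caliper's jaws. Origin at the centre of its underside.
- pin: Bystander: stepped steel pin 14 mm in diameter, 28 mm high, standing on the mat near the caliper's jaws. Origin at the centre of its underside.
- tray: Bystander: long wooden tray, 240 x 80 x 28 mm, with a few snap caps in it, right of the mat. Origin at the centre of its underside, x along its length.
- mug: Bystander: white mug, 84 mm across, 85 mm high, left of the mat. Origin at the centre of its underside.
- cup: Bystander: reddish-brown mug, 88 mm across, 75 mm high, right of the mat. Origin at the centre of its underside.
- jar: Bystander: amber glass jar with a red cap, 60 mm across, 75 mm high, left of the mat. Origin at the centre of its underside.
- maul: Bystander: dark wooden maul standing on its 60 mm head, handle up, 215 mm high, left of the mat. Origin at the centre of its underside.

How it is judged (in metres and radians):
On the way, in this order (a step that is already met when the one before it is completed fails the run):
1. the jaws are shut on the bush, both bearing on it, while it still stands on the mat (contact force between each of fixed_jaw, moving_jaw and bush above 2 N and value of joint slide between 0.022 and 0.0272 m and z of bush in the frame of mat below 0.006 m), for 0.2 s.
2. caliper and bush are in the air together, clear of the mat and level (contact force between each of fixed_jaw, moving_jaw and bush above 2 N and value of joint slide between 0.022 and 0.0272 m and z of each of bush, caliper in the frame of mat above 0.1 m and angle between caliper's own z axis and vertical below 0.12 rad), for 0.3 s.
At the end, for the whole second after the job is handed in: Both jaws bear on the bush (over 2 N each, opening 22 to 27.2 mm); bush and caliper are 10 cm above the mat, held by fingers that do not touch the bush, level within 7 degrees and still (under 20 mm/s, 0.15 rad/s); the bystanders are within 20 mm of their places (all of step 2 and linear speed of caliper below 0.02 m/s and angular speed of caliper below 0.15 rad/s and contact force between caliper and the fingers above 2 N and contact force between bush and the fingers below 0.2 N and distance of each of flanged, pin, tray, mug, cup, jar, maul from where it was at the start of the episode below 0.02 m); the arm keeps its last pose, push and grip.
It fails at once if the caliper is tipped by more than 0.35 rad (20 degrees) (angle between caliper's own z axis and vertical above 0.35 rad).
It fails at once if another thing on the bench is knocked more than 20 mm from its place (distance of any of flanged, pin, tray, mug, cup, jar, maul from where it was at the start of the episode above 0.02 m).
It also fails if it takes over 32 s, if anything falls off the work surface, if the arm or the gripper's body presses on something with over 40 N, if the wrist force passes 120 N, or if a joint passes its speed limit or range.

### The arm

A 6-joint arm with a two-finger parallel gripper is mounted at the origin on the work surface. World frame = base frame: x ahead of the robot, y to its left, z up, the work surface at z = 0. Lengths are in mm, angles in rad, forces in N, time in s.
With the tool pointing down it reaches from about 250 to 800 mm from the base axis. Payload 3.9 kg.
Tool frame: the origin (TCP) lies at the very end of the fingers, on their centre line; the grasp point (between the pads) lies 19 mm behind it; z points along the fingers, y is the line along which they close (so a half turn about z gives the same grasp; the last joint's range is limited). The gripper opens to 85 mm and grips with 20 to 120 N. Pads are 22 mm wide; open, the fingers measure 114 mm over their backs; the gripper's body (76 mm by 85 mm) begins 54 mm behind the grasp point. The pads swing forward as they close: fully open they stand 13 mm farther back than shut.
Start: joints at [-1.307, 0.26, -0.138, 1.173, 0, 1.571], TCP at [136.89, -506.83, 231.304] pointing down, gripper open.
Joint ranges: [-2.78, 2.78], [-0.83, 1.72], [-1.28, 1.37], [-1.9, 2.12], [-1.57, 1.48], [-3.14, 3.14]. Speed limits (rad/s): [2.57, 2.57, 3.14, 3.14, 3.14, 3.14].

### API

Orientations are given as a 3x3 rotation matrix whose columns are the frame's x, y, z axes.
In Python, from cell import manip gives the robot as it stands. The module is installed in compiled form; this text tells all that it offers.
- The arm moves only by the tool carry_out, never from a script. Its argument "targets" is a list of rows, each a list of 5 numbers: the opening, from 0 (shut) to 1 (fully open), then the shift along the tool's x, y, z in units of 40 mm (1.0 is 40 mm), then the turn about the tool's z in units of 5 degrees (1.0 is 5 degrees). In form: [[jaw, tx, ty, tz, spin], ...]. A call has exactly 5 rows; each row shifts and turns the commanded pose from where the row before left it, along the tool's axes as they then stand; what a row does not reach is not made up. A row lasts 1/8 s, in which the tool goes at most 62.5 mm and 10.7 degrees, less where a joint would pass 70% of its speed; a pose out of reach is approached as far as the arm can. A call is refused whole if a number of a shift passes 1 or a number of a turn 1, either way. A call with a gripper value outside its range is refused whole. The fingers move at their own pace and stop on an object; "newtons" is the grip in N (left out, the last holds). Time passes only in rows, so rows that do not move let the fingers close, or fill a call up. It gives the time, the measured TCP pose, the force, the opening and the grip force at its end, in the units of the state.
- manip.get_state(): the state, without advancing time (a new reading comes with each control period).
- manip.get_image(name): name is "scene" or "top" or "wrist"; returns a dict with "frame" (420x560x3 uint8, blue, green, red), "z_map" (420x560 float32, mm along the optical axis (not along the pixel's ray), 0 where there is no reading), "fx", "fy", "cx", "cy" (pixels), "R" (3x3) and "t" (3): a world point X has camera coordinates R X + t. Camera axes: x right, y down, z forward; pixel columns grow to the right and rows downward; lengths in mm; the calibration is good to about 2 mm. A picture is of the moment at which its call begins.
- manip.sign_off(): hands the job in; it is judged then, once.
The state is a dict: "time": time; "joint_pos": joint angles; "qvel": joint speeds; "effort": joint torques, N m; "eef_pos": TCP position; "tool_rot": TCP orientation; "force": force on the tool from outside, world axes, zero at the start; "ft_torque": the same for the moment, N m; "finger_gap": finger opening in mm; "finger_force": force on a finger pad.
Only numpy, scipy, OpenCV 4.12 (cv2) and the standard library are available. Lean on these libraries where they do the work, as an engineer would, in place of code of your own. Each camera call takes 0.05 s, during which the arm holds its last target. There are 200 camera calls.

## Working session

There is one attempt and no reset: what is moved stays moved. The work goes in short steps, Python scripts to look and compute and a tool call to move; the robot and the scene stay as the last step left them, time stands still between calls to the robot, and variables do not carry over. Pictures are saved under pics/ and viewed, at most 10 in all, crops included, and the job is handed in when it is done.

Besides the shell and the picture viewer there is one more tool, called after "Emit:" as name(argument=value, ...), one argument or row to a line, values as JSON. carry_out: Moves the arm, as the interface text tells. Its arguments: {"type":"object","properties":{"targets":{"type":"array"},"newtons":{"type":"number"}},"required":["targets"]}

```bash
mkdir -p pics
python3 - <<'E'
from cell import manip
import cv2,numpy as np
for n in ["top","scene"]:
    d=manip.get_image(n); cv2.imwrite(f"pics/{n}0.png",d["frame"]); np.savez(f"{n}0.npz",**d)
    print(n,d["fx"],d["cx"],d["cy"],(-np.array(d["R"]).T@d["t"]).round(),np.array(d["R"]).round(2).tolist())
s=manip.get_state(); print(s["time"],s["eef_pos"],np.array(s["tool_rot"]).round(3).tolist(),s["finger_gap"])
E
```

```text
top 428.32131258090294 278.58160651560524 206.01896752974642 [ 421.   17. 1024.] [[-0.01, -1.0, 0.0], [-0.99, 0.01, -0.17], [0.17, -0.01, -0.99]]
scene 512.1539341112365 273.6986682987202 211.91895326837175 [1108. -669.  736.] [[0.8, 0.6, -0.02], [0.36, -0.5, -0.79], [-0.48, 0.62, -0.62]]
0.1 [ 136.72009361 -506.2445448   230.53260008] [[0.965, 0.261, -0.001], [0.261, -0.965, 0.002], [-0.0, -0.002, -1.0]] 85.5131081934302
```

View pics/top0.png

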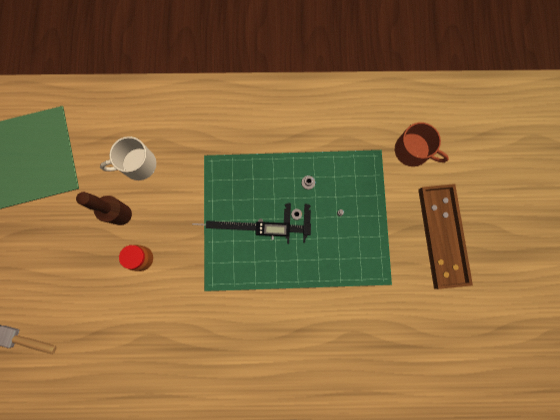

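The top view shows the caliper with its display at (275,229), its jaws pointing up at columns ~288 and ~307, and the bush at (296,214). The flanged bush is at (309,182) and the pin at (341,212).

Run:
```python
import cv2,numpy as np
d=np.load("top0.npz"); f=d["frame"]
c=f[165:255,200:350]; cv2.imwrite("pics/crop.png",cv2.resize(c,None,fx=5,fy=5,interpolation=cv2.INTER_CUBIC))
```

```text
(no output)
```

View pics/crop.png

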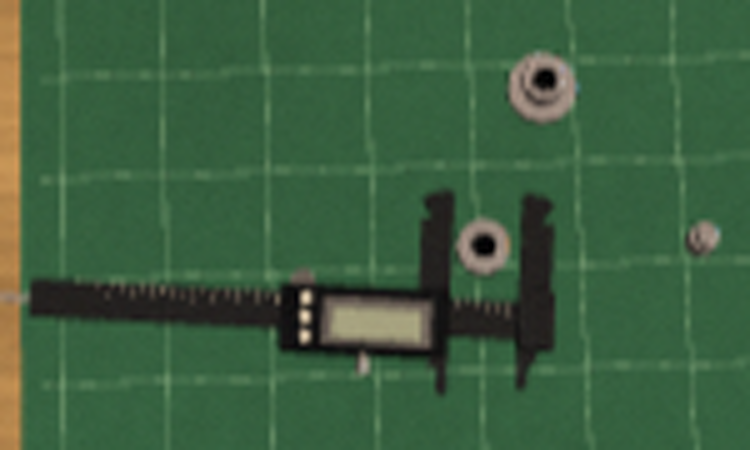

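The crop shows the moving jaw's back at crop x≈421 (px 284) and the fixed jaw's back at ≈553 (px 310.6). The jaw tips are at crop y≈193 (px 203.6), the beam is slightly tilted, and the bush is at (484,245), so px (296.8,214).

```bash
cat > h.py <<'E'
import numpy as np,cv2
def ray(d,u,v,z):
    R=np.array(d["R"]);c=-R.T@np.array(d["t"])
    r=R.T@np.array([(u-d["cx"])/d["fx"],(v-d["cy"])/d["fy"],1]);return c+r*(z-c[2])/r[2]
def proj(d,X):
    p=np.array(d["R"])@np.array(X)+d["t"];return d["fx"]*p[0]/p[2]+d["cx"],d["fy"]*p[1]/p[2]+d["cy"]
def edges(l,th):
    i=np.where((l[:-1]<th)!=(l[1:]<th))[0];return i+(th-l[i])/(l[i+1]-l[i])
E
python3 - <<'E'
from h import *
d=dict(np.load("top0.npz")); g=d["frame"][:,:,1].astype(float)
print("mat g",g[190,260],"dark",g[212,307])
F=[];M=[]
for v in range(202,224):
    e=edges(g[v,275:322],66)+275; print(v,e.round(1))
    if 209<=v<=218 and len(e)>=2: F.append(ray(d,e[-1],v,13)[:2]);M.append(ray(d,e[0],v,13)[:2])
for n,P in(("fixed",F),("moving",M)):
    l=cv2.fitLine(np.float32(P),cv2.DIST_HUBER,0,.01,.01).ravel();print(n,l,np.mean(P,0))
B=[]
for u in range(208,252):
    e=edges(g[215:240,u],66)+215
    if len(e)>=2:B.append((ray(d,u,e[0],10)[:2]+ray(d,u,e[-1],10)[:2])/2)
print("beam",cv2.fitLine(np.float32(B),cv2.DIST_HUBER,0,.01,.01).ravel(),len(B))
# tips
for u in (286,287,288,305,306,307,308):
    e=edges(g[198:210,u],66)+198; print(u,e,[ray(d,u,x,13)[:2].round(1) for x in e[:1]])
# rightmost fixed end / beam
e=edges(g[228,300:325],66)+300;print(e,[ray(d,x,228,13)[:2] for x in e])
for n,p,z in(("bush",(296.8,214),15),("flanged",(308.8,182),20),("pin",(340.6,212.5),28)):print(n,ray(d,*p,z),d["z_map"][int(p[1]),int(p[0])])
E
```

```text
mat g 95.0 dark 32.0
202 []
203 [286.6 290.1]
204 [284.5 290.5 304.2 308.4]
205 [284.3 290.5 303.7 309.8]
206 [284.6 290.4 303.9 310.2]
207 [285.2 290.4 303.8 309.6]
208 [285.2 290.4 303.6 308.8]
209 [283.7 290.4 303.6 308.7]
210 [283.7 290.2 303.5 310.3]
211 [283.7 290.2 303.6 310.4]
212 [283.6 290.2 294.8 297.9 303.6 310.4]
213 [283.5 290.1 294.  298.5 303.7 310.3]
214 [283.5 289.9 294.  298.5 303.5 310.2]
215 [283.5 289.8 294.6 298.3 303.5 310.2]
216 [283.6 289.8 303.5 310.1]
217 [283.5 289.8 303.6 310.1]
218 [283.5 289.7 303.6 310.1]
219 [283.4 289.6 303.5 309.9]
220 [283.3 289.6 303.4 309.7]
221 [283.3 289.5 303.2 309.8]
222 [282.5 289.6 303.2 309.7]
223 [289.6 303.2 310.2]
fixed [ 9.9985427e-01 -1.7072033e-02  5.7591498e+02 -6.5169846e+01] [576.60632607 -64.98256396]
moving [ 9.9940884e-01 -3.4379955e-02  5.7733221e+02 -1.6513537e+00] [577.33220484  -1.6513538 ]
beam [6.5390579e-02 9.9785972e-01 5.5008447e+02 1.2116074e+02] 44
286 [203.16216216] [array([602.3,  -7.8])]
287 [202.85185185] [array([603.1, -10.2])]
288 [202.6] [array([603.7, -12.6])]
305 [203.25] [array([601.6, -53.4])]
306 [203.25714286] [array([601.6, -55.8])]
307 [203.69230769] [array([600.5, -58.2])]
308 [203.74074074] [array([600.3, -60.6])]
[310.43396226] [array([541.74444223, -64.93735206])]
bush [575.44784774 -33.09793061  15.        ] 1019.4515
flanged [652.13679608 -63.20626934  20.        ] 1023.9169
pin [ 575.84746861 -135.72099039   28.        ] 1004.9376
```

Emit:
carry_out(
  targets=[
    [1, 0.91, -0.57, 0, 0],
    [1, 0.91, -0.57, 0, 0],
    [1, 0.91, -0.57, 0, 0],
    [1, 0.91, -0.57, 0, 0],
    [1, 0.91, -0.57, 0, 0],
  ],
  newtons=70,
)

```text
time: 0.72
eef_pos: [283.5, -348.0, 231.0]
tool_rot: [[0.965, 0.261, -0.0], [0.261, -0.965, 0.001], [-0.0, -0.001, -1.0]]
force: [0.5, 0.8, -0.1]
finger_gap: 85.5
finger_force: 0.0
```

Emit:
carry_out(
  targets=[
    [1, 0.91, -0.57, 0, 0],
    [1, 0.91, -0.57, 0, 0],
    [1, 0.91, -0.57, 0, 0],
    [1, 0.91, -0.57, 0, 0],
    [1, 0.91, -0.57, 0, 0],
  ],
)

```text
time: 1.35
eef_pos: [429.4, -190.6, 231.0]
tool_rot: [[0.965, 0.261, -0.001], [0.261, -0.965, 0.0], [-0.001, -0.0, -1.0]]
force: [0.1, 0.0, 1.1]
finger_gap: 85.3
finger_force: 0.0
```

Emit:
carry_out(
  targets=[
    [1, 0.91, -0.57, 0, 0],
    [1, 0.91, -0.57, 0, 0],
    [1, 0.91, -0.57, 0, 0],
    [1, 0.91, -0.57, 0, 0],
    [1, 0.91, -0.57, 0, 0],
  ],
)

```text
time: 1.98
eef_pos: [575.3, -33.1, 230.8]
tool_rot: [[0.965, 0.261, -0.001], [0.261, -0.965, -0.0], [-0.001, -0.0, -1.0]]
force: [0.4, 0.6, -0.0]
finger_gap: 85.6
finger_force: 0.0
```

Emit:
carry_out(
  targets=[
    [1, 0, 0, 0.2, 0.7],
    [1, 0, 0, 0.2, 0.7],
    [1, 0, 0, 0.2, 0.7],
    [1, 0, 0, 0.2, 0.7],
    [1, 0, 0, 0.2, 0.7],
  ],
)

```text
time: 2.6
eef_pos: [574.4, -34.2, 190.5]
tool_rot: [[0.999, -0.044, -0.001], [-0.044, -0.999, 0.0], [-0.001, -0.0, -1.0]]
force: [-0.0, 0.8, 0.7]
finger_gap: 85.3
finger_force: 0.0
```

Run:
```python
from cell import manip
import cv2,numpy as np
d=manip.get_image("wrist"); cv2.imwrite("pics/w1.png",d["frame"]); np.savez("w1.npz",**d)
s=manip.get_state(); print(s["time"],s["eef_pos"],np.array(s["tool_rot"]).round(3).tolist(),s["finger_gap"],s["force"])
```

```text
2.65 [573.75454972 -34.19553129 189.34534834] [[0.999, -0.045, -0.003], [-0.045, -0.999, 0.0], [-0.003, -0.0, -1.0]] 85.37057390152684 [ 0.18560137  0.20193348 -1.03810497]
```

View pics/w1.png

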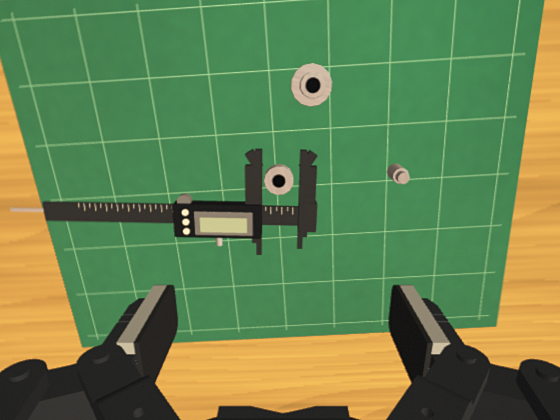

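The wrist view shows the caliper jaws at columns ~247–262 (moving) and ~300–317 (fixed), with tips at row ~150. The bush is at (279,180), and the fingertips are at (167,288) and (402,288).

Run:
```python
from h import *
d=dict(np.load("w1.npz")); g=d["frame"][:,:,1].astype(float)
E=[[],[],[],[]]
for v in range(168,200):
    e=edges(g[v,235:330],85)+235
    if v%6==0: print(v,e.round(1))
    for k,(i,c) in enumerate(((0,246),(None,262),(None,300),(-1,317))):
        x=e[np.argmin(abs(e-c))]
        if abs(x-c)<3: E[k].append(ray(d,x,v,13)[:2])
for P in E:
    l=cv2.fitLine(np.float32(P),cv2.DIST_HUBER,0,.01,.01).ravel();print(l.round(4),"y at x=575:",l[3]+(575-l[2])*l[1]/l[0],len(P))
for lo,z in((0,10),):
  B=[];
  for u in range(50,172):
    e=edges(g[190:240,u],60)+190
    if len(e)>=2:B.append(ray(d,u,e[-1],z)[:2])
  print("beam low edge",cv2.fitLine(np.float32(B),cv2.DIST_HUBER,0,.01,.01).ravel(),len(B))
for u in (252,256,260,303,307):
    e=edges(g[140:165,u],85)+140; print(u,e.round(1),ray(d,u,e[0],13)[:2].round(1))
hsv=cv2.cvtColor(d["frame"],cv2.COLOR_BGR2HSV);m=((hsv[...,1]<90)&(hsv[...,2]>110)).astype(np.uint8)
m[:155]=0;m[200:]=0;m[:,:262]=0;m[:,298:]=0
(x,y),r=cv2.minEnclosingCircle(np.argwhere(m)[:,::-1].astype(np.float32));print("bush px",x,y,r,ray(d,x,y,14),d["z_map"][int(y),int(x)+9], proj(d,[575,-33,15]))
```

```text
168 [244.6 261.6 299.2 316.4]
174 [244.7 261.6 299.  316.1]
180 [244.7 261.6 272.  284.5 298.7 315.6]
186 [244.8 261.5 274.9 281.8 298.9 315.4]
192 [244.8 261.4 298.4 315.2]
198 [245.1 261.5 298.2 314.7]
[ 9.980000e-01 -6.390000e-02  5.797412e+02 -1.804100e+00] y at x=575: -1.5004323 32
[ 9.978000e-01 -6.650000e-02  5.771452e+02 -1.648290e+01] y at x=575: -16.339851 32
[ 9.980000e-01 -6.390000e-02  5.760578e+02 -4.933280e+01] y at x=575: -49.26499 32
[ 9.980000e-01 -6.380000e-02  5.694228e+02 -6.384720e+01] y at x=575: -64.20367 32
beam low edge [6.6124395e-02 9.9781138e-01 5.4522906e+02 1.2535965e+02] 122
252 [148.6] [606.5 -10.1]
256 [148.2] [606.6 -13.5]
260 [148.2] [606.5 -17. ]
303 [149.2] [604.1 -53.8]
307 [151.3] [602.1 -57.2]
bush px 276.84234619140625 176.9234161376953 22.107013702392578 [580.90762063 -30.20278415  14.        ] 325.90265 (np.float64(280.3279809988577), np.float64(183.61314866273486))
```

Run:
```python
from h import *
d=dict(np.load("w1.npz")); z=d["z_map"]; R=d["R"];v,u=np.mgrid[270:420,60:500];zz=z[270:420,60:500]
P=np.stack([(u-d["cx"])/d["fx"]*zz,(v-d["cy"])/d["fy"]*zz,zz],-1).reshape(-1,3);P=P[P[:,2]>0]
W=(P-d["t"])@R
W=W[(W[:,2]>100)]
for s in (1,-1):
    Q=W[(W[:,1]+34)*s>0]; o=np.argsort(Q[:,2])[:400]; print(np.percentile(Q[:,2],[0,1,5]),Q[o].min(0),Q[o].max(0))
print(-R.T@d["t"])
```

```text
[203.51026698 207.22018268 213.56965591] [564.84639685   6.78284446 203.51026698] [588.31081599  19.22130913 211.48782557]
[201.86752466 207.2399868  213.3939383 ] [561.23544859 -90.11756367 201.86752466] [584.58646707 -77.12259424 211.49596227]
[657.91853016 -38.82898693 333.28762578]
```

Emit:
carry_out(
  targets=[
    [1, 0.05, -0.03, 0.9, 0.23],
    [1, 0, 0, 0.9, 0],
    [1, 0, 0, 0.9, 0],
    [1, 0, 0, 0.9, 0],
    [1, 0, 0, 0.8, 0],
  ],
)

```text
time: 3.28
eef_pos: [576.2, -34.3, 13.8]
tool_rot: [[0.998, -0.059, -0.001], [-0.059, -0.998, 0.001], [-0.001, -0.001, -1.0]]
force: [1.0, -0.3, 0.4]
finger_gap: 85.3
finger_force: 0.0
```

Emit:
carry_out(
  targets=[
    [0.84, 0, 0, 0, 0],
    [0.84, 0, 0, 0, 0],
    [0.84, 0, 0, 0, 0],
    [0.84, 0, 0, 0, 0],
    [0.84, 0, 0, 0, 0],
  ],
)

```text
time: 3.9
eef_pos: [577.3, -34.4, 16.0]
tool_rot: [[0.998, -0.059, 0.001], [-0.059, -0.998, 0.001], [0.001, -0.001, -1.0]]
force: [0.5, 0.7, 0.3]
finger_gap: 71.7
finger_force: 0.0
```

Run:
```python
from cell import manip
from h import *
d=manip.get_image("wrist"); cv2.imwrite("pics/w2.png",d["frame"]); np.savez("w2.npz",**d)
s=manip.get_state(); print(s["time"],s["eef_pos"],np.array(s["tool_rot"]).round(3).tolist(),s["finger_gap"],s["force"])
z=d["z_map"]; R=d["R"];v,u=np.mgrid[200:420,60:500];zz=z[200:420,60:500]
P=np.stack([(u-d["cx"])/d["fx"]*zz,(v-d["cy"])/d["fy"]*zz,zz],-1).reshape(-1,3);P=P[P[:,2]>0]
W=(P-d["t"])@R
for lo,hi in((-5,30),(-95,-62)):
    for h in range(0,44,4):
        Q=W[(W[:,1]>lo)&(W[:,1]<hi)&(W[:,2]>h)&(W[:,2]<h+4)&(W[:,0]>560)&(W[:,0]<592)]
        if len(Q): print(h,len(Q),Q.min(0).round(1),Q.max(0).round(1))
```

```text
3.95 [577.09626723 -34.3922315   15.82964649] [[0.998, -0.059, 0.001], [-0.059, -0.998, 0.001], [0.001, -0.001, -1.0]] 71.92667755524997 [-0.1460553   1.10896088 -0.42193473]
0 2227 [560.1  -3.4   1.2] [592.  30.   4.]
4 321 [560.3  -4.6   4. ] [592.   30.    7.9]
8 17 [572.   -4.9   8.1] [592.  -2.  12.]
12 526 [560.1  -5.   12. ] [ 5.92e+02 -4.00e-01  1.48e+01]
24 98 [ 5.692e+02 -1.000e-01  2.410e+01] [590.6   6.4  28. ]
28 208 [ 5.685e+02 -3.000e-01  2.800e+01] [591.4  12.3  32. ]
32 297 [568.4  -0.6  32. ] [591.8  13.6  36. ]
36 323 [ 5.685e+02 -4.000e-01  3.600e+01] [591.6  13.8  40. ]
40 361 [ 5.683e+02 -5.000e-01  4.000e+01] [591.7  14.1  44. ]
0 2820 [560.1 -95.    1.4] [592.  -63.5   4. ]
4 377 [560.1 -94.7   4. ] [592.  -62.4   7.8]
8 27 [562.4 -65.2   8.3] [588.8 -62.1  12. ]
12 314 [560.1 -65.2  12. ] [588.9 -62.   15. ]
24 91 [565.  -77.1  24.1] [586.  -70.4  28. ]
28 224 [564.6 -83.5  28. ] [586.9 -70.3  32. ]
32 301 [563.7 -84.4  32. ] [587.1 -70.2  36. ]
36 327 [564.2 -85.2  36. ] [587.  -70.2  40. ]
40 347 [564.1 -85.2  40. ] [587.  -70.3  44. ]
```

View pics/w2.png

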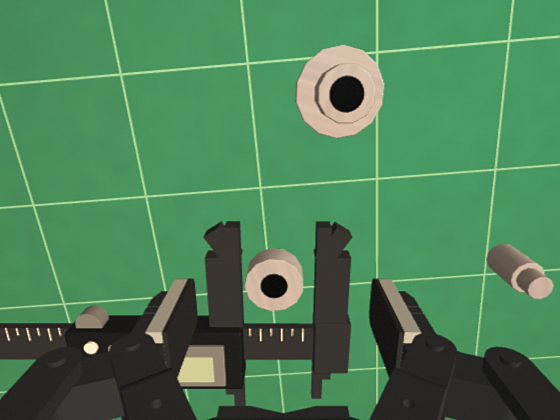

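The tips stand at z≈24 (8 mm behind the TCP), and the pads are about 2 mm right of the jaw midline. In the picture the jaws lie at columns 207–243 and 315–350, between the fingers at 190 and 375, with the bush at (274,283). I'll correct the offset and go down about 17 mm.

Emit:
carry_out(
  targets=[
    [0.84, -0.04, -0.05, 0, 0.1],
    [0.84, 0, 0, 0.2, 0],
    [0.84, 0, 0, 0.1, 0],
    [0.84, 0, 0, 0.12, 0],
    [0.84, 0, 0, 0, 0],
  ],
)

```text
time: 4.58
eef_pos: [574.7, -35.3, -2.2]
tool_rot: [[0.998, -0.063, -0.001], [-0.063, -0.998, 0.004], [-0.001, -0.004, -1.0]]
force: [0.4, -0.2, 0.1]
finger_gap: 72.0
finger_force: 0.0
```

Emit:
carry_out(
  targets=[
    [0.84, 0, 0, 0, 0],
    [0.76, 0, 0, 0, 0],
    [0.76, 0, 0, 0, 0],
    [0.74, 0, 0, 0, 0],
    [0.74, 0, 0, 0, 0],
  ],
  newtons=30,
)

```text
time: 5.2
eef_pos: [575.5, -35.0, -1.2]
tool_rot: [[0.998, -0.063, 0.001], [-0.063, -0.998, 0.005], [0.001, -0.005, -1.0]]
force: [0.5, 2.8, 1.9]
finger_gap: 63.3
finger_force: 1.8
```

Run:
```python
from cell import manip
from h import *
d=manip.get_image("wrist"); cv2.imwrite("pics/w3.png",d["frame"]); np.savez("w3.npz",**d)
s=manip.get_state(); print(s["time"],s["eef_pos"],s["finger_gap"],s["force"],s["finger_force"])
```

```text
5.25 [575.44291949 -35.10969648  -1.23761496] 63.243462387412976 [-0.28983858  2.46066662  1.37990449] 1.8713493458926678
```

View pics/w3.png

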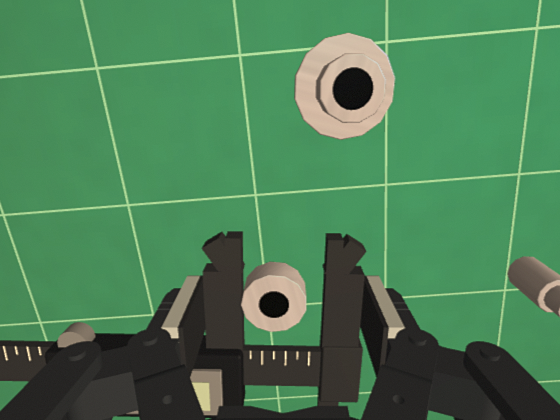

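The picture shows both fingers at the jaw backs (columns ~200 and ~365), with the bush at (274,300) against the moving jaw. I'll shut now.

Emit:
carry_out(
  targets=[
    [0.7, 0, 0, 0, 0],
    [0.68, 0, 0, 0, 0],
    [0.66, 0, 0, 0, 0],
    [0.62, 0, 0, 0, 0],
    [0.58, 0, 0, 0, 0],
  ],
  newtons=60,
)

```text
time: 5.88
eef_pos: [575.6, -36.7, -0.3]
tool_rot: [[0.998, -0.064, 0.001], [-0.064, -0.998, 0.001], [0.001, -0.001, -1.0]]
force: [-1.8, -1.7, 9.8]
finger_gap: 52.8
finger_force: 61.0
```

Emit:
carry_out(
  targets=[
    [0.5, 0, 0, 0, 0],
    [0.5, 0, 0, 0, 0],
    [0.5, 0, 0, 0, 0],
    [0.5, 0, 0, 0, 0],
    [0.5, 0, 0, 0, 0],
  ],
)

```text
time: 6.5
eef_pos: [575.6, -36.7, -0.3]
tool_rot: [[0.998, -0.064, 0.001], [-0.064, -0.998, 0.001], [0.001, -0.001, -1.0]]
force: [-1.8, -1.5, 11.0]
finger_gap: 52.8
finger_force: 61.1
```

Run:
```python
from cell import manip
from h import *
d=manip.get_image("wrist"); cv2.imwrite("pics/w4.png",d["frame"]); np.savez("w4.npz",**d)
s=manip.get_state(); print(s["time"],s["eef_pos"],s["finger_gap"],s["force"],s["finger_force"],s["ft_torque"])
```

```text
6.55 [ 5.75600310e+02 -3.67186710e+01 -3.20236157e-01] 52.82315830005343 [-1.3542638  -1.8714588  10.63478943] 61.07318599391874 [-0.44925545  0.37008644 -0.01445433]
```

View pics/w4.png

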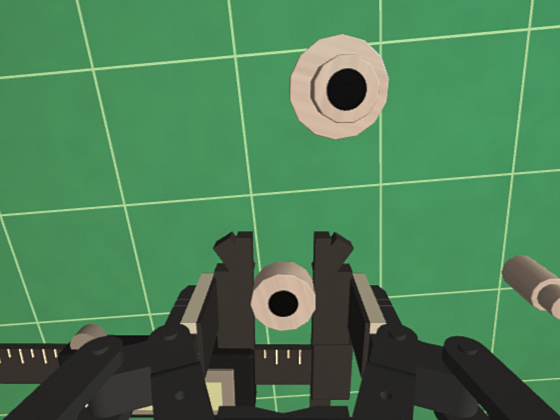

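The bush at (283,303) is nipped between the jaw faces at columns 253 and 313, the pads are on the backs only, and the grip is 61 N. I'll lift gently and check.

Emit:
carry_out(
  targets=[
    [0.5, 0, 0, -0.05, 0],
    [0.5, 0, 0, -0.1, 0],
    [0.5, 0, 0, -0.15, 0],
    [0.5, 0, 0, -0.15, 0],
    [0.5, 0, 0, -0.05, 0],
  ],
)

```text
time: 7.18
eef_pos: [575.5, -35.5, 19.1]
tool_rot: [[0.998, -0.063, 0.001], [-0.063, -0.998, 0.004], [0.001, -0.004, -1.0]]
force: [-0.0, 1.1, -2.5]
finger_gap: 52.4
finger_force: 62.9
```

Run:
```python
from cell import manip
from h import *
d=manip.get_image("scene"); cv2.imwrite("pics/s5.png",cv2.resize(d["frame"][130:330,150:430],None,fx=2.8,fy=2.8)); np.savez("s5.npz",**d)
s=manip.get_state(); print(s["time"],s["eef_pos"],s["finger_gap"],s["force"],s["finger_force"],s["ft_torque"])
```

```text
7.225 [575.56011323 -35.49792942  19.12715828] 52.633913724540655 [-1.15518843 -0.80742695 -2.16199151] 62.94760823249817 [-0.0776126   0.00230667  0.00975675]
```

View pics/s5.png

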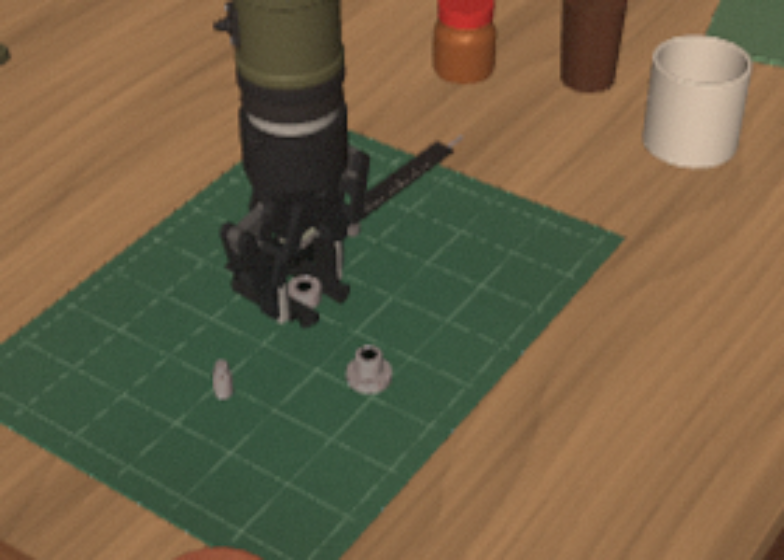

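The caliper and bush are off the mat (load 2.2 N ≈ 210 g), with the bush at (304,290) between the jaws. The bystanders have not moved.

Emit:
carry_out(
  targets=[
    [0.5, 0, 0, -0.15, 0],
    [0.5, 0, 0, -0.3, 0],
    [0.5, 0, 0, -0.4, 0],
    [0.5, 0, 0, -0.4, 0],
    [0.5, 0, 0, -0.4, 0],
  ],
)

```text
time: 7.85
eef_pos: [575.4, -35.8, 86.1]
tool_rot: [[0.998, -0.063, 0.001], [-0.063, -0.998, 0.004], [0.001, -0.004, -1.0]]
force: [-0.1, 0.3, -1.9]
finger_gap: 52.2
finger_force: 63.1
```

Emit:
carry_out(
  targets=[
    [0.5, 0, 0, -0.4, 0],
    [0.5, 0, 0, -0.4, 0],
    [0.5, 0, 0, -0.3, 0],
    [0.5, 0, 0, -0.2, 0],
    [0.5, 0, 0, -0.1, 0],
  ],
)

```text
time: 8.48
eef_pos: [575.2, -36.0, 140.9]
tool_rot: [[0.998, -0.063, 0.0], [-0.063, -0.998, 0.004], [0.0, -0.004, -1.0]]
force: [0.3, -0.9, -2.2]
finger_gap: 52.5
finger_force: 63.1
```

Emit:
carry_out(
  targets=[
    [0.5, 0, 0, -0.05, 0],
    [0.5, 0, 0, 0, 0],
    [0.5, 0, 0, 0, 0],
    [0.5, 0, 0, 0, 0],
    [0.5, 0, 0, 0, 0],
  ],
)

```text
time: 9.1
eef_pos: [575.0, -35.9, 142.3]
tool_rot: [[0.998, -0.063, -0.0], [-0.063, -0.998, 0.004], [-0.0, -0.004, -1.0]]
force: [0.4, -0.3, -2.1]
finger_gap: 52.4
finger_force: 63.1
```

Run:
```python
from cell import manip
from h import *
d=manip.get_image("scene"); a=d["frame"][70:290,180:440]; np.savez("s6.npz",**d)
w=manip.get_image("wrist"); np.savez("w6.npz",**w)
cv2.imwrite("pics/s6.png",np.hstack([cv2.resize(a,(400,338)),cv2.resize(w["frame"],(400,338),interpolation=cv2.INTER_AREA)]))
s=manip.get_state(); print(s["time"],s["eef_pos"],s["finger_gap"],s["force"],s["finger_force"],s["ft_torque"])
# level: dark beam points by depth of the wrist + scene views
for n,d in (("scene",d),("wrist",w)):
    z=d["z_map"];v,u=np.mgrid[:420,:560]
    W=(np.stack([(u-d["cx"])/d["fx"]*z,(v-d["cy"])/d["fy"]*z,z],-1)-d["t"])@d["R"]
    for nm,lo,hi,x0,x1 in (("beam",60,210,510,580),("fixed jaw",-80,-50,586,606),("moving jaw",-20,5,586,606)):
        Q=W[(z>0)&(W[...,1]>lo)&(W[...,1]<hi)&(W[...,0]>x0)&(W[...,0]<x1)&(W[...,2]>80)&(W[...,2]<190)]
        if len(Q)>10:
            print(n,nm,len(Q),np.median(Q,0).round(1),"z",np.percentile(Q[:,2],[5,50,95]).round(1))
            if nm=="beam":
                Q=Q[np.abs(Q[:,2]-np.median(Q[:,2]))<15]
                print(np.polyfit(Q[:,1],Q[:,2],1))
```

```text
9.2 [575.03255267 -35.94658416 142.40633836] 52.501349864549326 [ 0.07476735 -0.6111435  -1.81387976] 63.09769034385681 [-0.06898849 -0.05824342  0.02348551]
scene beam 287 [555.7 130.  152.6] z [149.4 152.6 154.6]
[-4.47901301e-03  1.52963304e+02]
scene fixed jaw 63 [595.7 -57.5 152.3] z [146.8 152.3 156.1]
scene moving jaw 76 [588.5  -8.8 161.6] z [152.3 161.6 188.7]
wrist beam 2247 [551.5  75.9 153.3] z [150.4 153.3 154.3]
[1.32510979e-02 1.52061479e+02]
wrist fixed jaw 1591 [595.2 -56.7 154.1] z [147.8 154.1 155.3]
wrist moving jaw 2225 [588.6 -10.9 158.3] z [150.6 158.3 187.8]
```

View pics/s6.png

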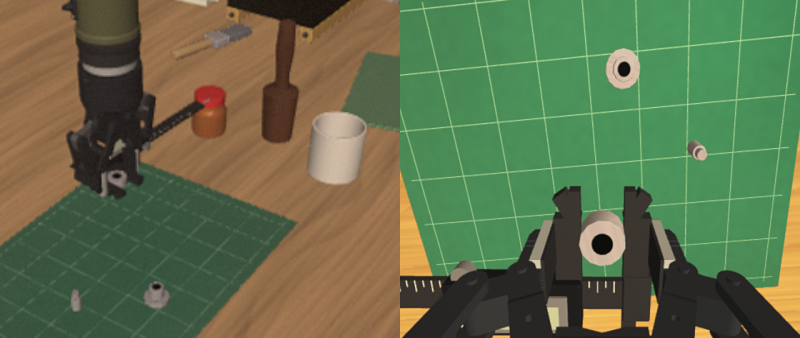

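The caliper is held level (beam slope about 0.01, jaw tops and beam at about 153 mm). The bush, at (602,240) in the right panel, sits between the jaws and clear of the pads. One check of the opening remains before handing in.

Run:
```python
from h import *
from cell import manip
d=dict(np.load("w6.npz")); g=d["frame"][:,:,1].astype(float)
for v in range(242,272,6):
    e=edges(g[v,200:365],85)+200; print(v,e.round(1),[ray(d,x,v,154)[1].round(1) for x in e])
s=manip.get_state();print(s["time"],np.abs(s["qvel"]).max())
```

```text
242 [215.2 252.4 313.2 350. ] [np.float64(-12.8), np.float64(-27.0), np.float64(-50.2), np.float64(-64.2)]
248 [212.6 252.6 313.  352.8] [np.float64(-11.5), np.float64(-26.9), np.float64(-50.0), np.float64(-65.3)]
254 [217.2 253.  312.7 348.8] [np.float64(-12.9), np.float64(-26.8), np.float64(-49.8), np.float64(-63.7)]
260 [221.7 252.9 312.7 344.3] [np.float64(-14.4), np.float64(-26.5), np.float64(-49.7), np.float64(-62.0)]
266 [216.1 254.2 311.4 349.8] [np.float64(-11.9), np.float64(-26.8), np.float64(-49.1), np.float64(-64.1)]
9.2 0.0015587138065204632
```

Emit:
carry_out(
  targets=[
    [0.5, 0, 0, 0, 0],
    [0.5, 0, 0, 0, 0],
    [0.5, 0, 0, 0, 0],
    [0.5, 0, 0, 0, 0],
    [0.5, 0, 0, 0, 0],
  ],
  newtons=45,
)

```text
time: 9.82
eef_pos: [575.1, -36.0, 142.5]
tool_rot: [[0.998, -0.063, 0.0], [-0.063, -0.998, 0.004], [0.0, -0.004, -1.0]]
force: [0.1, 0.0, -2.3]
finger_gap: 52.6
finger_force: 63.1
```

Emit:
carry_out(
  targets=[
    [0.5, 0, 0, 0, 0],
    [0.5, 0, 0, 0, 0],
    [0.5, 0, 0, 0, 0],
    [0.5, 0, 0, 0, 0],
    [0.5, 0, 0, 0, 0],
  ],
)

```text
time: 10.45
eef_pos: [575.1, -36.0, 142.5]
tool_rot: [[0.998, -0.063, 0.0], [-0.063, -0.998, 0.004], [-0.0, -0.004, -1.0]]
force: [0.6, -0.2, -1.5]
finger_gap: 52.1
finger_force: 63.1
```

Run:
```python
from h import *
from cell import manip
d=manip.get_image("wrist"); g=d["frame"][:,:,1].astype(float)
for v in (236,242,248,260):
    e=edges(g[v,200:365],85)+200; print(v,e.round(1),[ray(d,x,v,154)[1].round(1) for x in e])
z=d["z_map"];v,u=np.mgrid[:420,:560]
W=(np.stack([(u-d["cx"])/d["fx"]*z,(v-d["cy"])/d["fy"]*z,z],-1)-d["t"])@d["R"]
Q=W[(W[...,1]>60)&(W[...,1]<210)&(W[...,0]>510)&(W[...,0]<580)&(abs(W[...,2]-152)<12)];print(np.polyfit(Q[:,1],Q[:,2],1))
s=manip.get_state();print(s["finger_gap"],s["finger_force"],s["force"],np.abs(s["qvel"]).max())
```

```text
236 [223.7 252.4 313.2 341.5] [np.float64(-16.3), np.float64(-27.2), np.float64(-50.3), np.float64(-61.0)]
242 [215.2 252.4 313.2 350. ] [np.float64(-12.8), np.float64(-27.0), np.float64(-50.2), np.float64(-64.2)]
248 [212.6 252.6 313.  352.8] [np.float64(-11.5), np.float64(-26.8), np.float64(-50.1), np.float64(-65.3)]
260 [221.7 253.  312.7 344.3] [np.float64(-14.3), np.float64(-26.5), np.float64(-49.8), np.float64(-62.0)]
[1.40806764e-02 1.52105035e+02]
52.47821306094224 63.09809446334839 [ 0.0806029  -0.34140035 -1.35235439] 0.0016902582572129645
```

```bash
python3 -c "
from cell import manip
print(manip.sign_off())"
```

```text
the job is handed in; nothing more can be done
None
```

I handed the job in with the jaws shut on the bush and the caliper held level, steady and display up, about 14 cm above the mat; the opening measured about 23 mm (limits 22 to 27.2), the grip 63 N, and no bystander was seen to move, but sign-off returned no verdict.

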